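# Seat the trimming chuck in the wheel's insert bat

## Task

Get the pottery wheel ready for trimming: take the clay chuck off the work board, set it on the wheel and work it round under a light hand until its six-sided foot drops fully home in the six-sided pocket of the bat. Then bed it with a firm push straight down, without forcing it at any time, and let go. Leave the bowl, the glaze jar and the wooden rib where they are.

Things in the scene. Friction and masses are not known exactly. Their poses are not given: they have to be found in the camera images.
- chuck_mid (a point): Trimming chuck, 0.45 kg (+-20%), 66 mm high: upright terracotta cylinder 50 mm across, with a hollow top 36 mm wide and 25 mm deep, on a dark wooden hexagonal foot. Point on its axis half-way up, 33 mm above the foot's underside. z up the cylinder, x through the middle of a flat of the foot. Starts upright on an 18 mm thick plywood board.
- chuck_foot (a point): Centre of the underside of the chuck's hexagonal foot: 100 mm across the flats, 115 mm across the corners, 10 mm thick; axes as chuck_mid (flats repeat every 60 degrees). It falls into the pocket at any of six angles, when centred and turned to within about 4 degrees, with 2 mm to spare each side, and then lies on pocket; lying on top of the bat it is 9 mm higher.
- pocket (a point): Centre of the floor of the wheel's pocket, on the spindle axis, 140 mm above the bench. The pocket is a hexagonal hole, 104 mm across the flats, through the 9 mm thick bat; the floor is the aluminium head. z up, x and y along the wheel's housing, NOT along the pocket's sides: the angle of head and pocket is not measured and can be any, so it must be seen or found by feel.
- bat_top (a point): Point on the spindle axis level with the top of the round wooden bat (220 mm across), 9 mm above pocket, same axes. Head and bat turn on the spindle together, but stiffly (about 0.7 N m): they stay put while the chuck is turned on them under a light push (up to about 10 N) and are dragged round under a heavy one. A firm bedding push is 10 to 20 N; bat and chuck chip at 80 N.
- wheel: Tabletop pottery wheel, fixed: blue housing 400 x 280 mm, 98 mm high; on it a white splash pan 320 mm across, rim 146 mm above the bench; in the pan the head with the bat, whose top is 149 mm above the bench. Origin on the bench under the spindle, z up, x towards the motor end with the knob.
- bowl_mid (a point): Cream bowl on the board, 120 mm across, 58 mm high; point half-way up on its axis. Leave it alone.
- glaze_mid (a point): Green jar of glaze with a white cap on the board, 68 mm across, 85 mm high; point half-way up on its axis. Leave it alone.
- rib_mid (a point): Flat wooden throwing rib lying on the board, 90 x 44 mm with round ends, 8 mm thick, point at its middle. Leave it alone.
Not all that is in view belongs to the job. What is meant by the part that bears chuck_mid is not blue or turquoise, and is the smaller of those in its own colour.

How it is judged:
On the way, in this order (a step that is already met when the one before it is completed fails the run):
1. the chuck is lifted clear of the work board (height (world z) of chuck_mid above 0.09 m), for 0.1 s.
2. the chuck's foot is fully home in the pocket and is pressed down on the wheel with more than 8 N (z of chuck_mid in the frame of pocket below 0.0355 m and horizontal distance between chuck_mid and pocket below 0.006 m and angle between chuck_mid's own z axis and vertical below 0.05 rad and contact force between chuck and wheel above 8 N), for 0.2 s.
At the end, for the whole second after the job is handed in: The chuck stands upright (within 0.03 rad), at rest and let go, with its foot flat on the pocket's floor (within 2 mm in height) and its axis within 5 mm of the spindle; bowl, glaze jar and wooden rib are within 30 mm of where they stood (z of chuck_mid in the frame of pocket between 0.031 and 0.035 m and horizontal distance between chuck_mid and pocket below 0.005 m and angle between chuck_mid's own z axis and vertical below 0.03 rad and linear speed of chuck below 0.02 m/s and distance of each of bowl_mid, glaze_mid, rib_mid from where it was at the start of the episode below 0.03 m); the robot touches nothing.
It fails at once if the chuck is forced or dropped on the wheel (more than 80 N between them) (contact force between chuck and wheel above 80 N).
It fails at once if the bowl is moved more than 30 mm (distance of bowl_mid from where it was at the start of the episode above 0.03 m).
It fails at once if the glaze jar is moved more than 30 mm (distance of glaze_mid from where it was at the start of the episode above 0.03 m).
It fails at once if the wooden rib is moved more than 30 mm (distance of rib_mid from where it was at the start of the episode above 0.03 m).
It also fails if it takes over 58 s, if anything falls off the work surface, if the arm or the gripper's body presses on something with over 40 N, if the wrist force passes 120 N, or if a joint passes its speed limit or range.

## Robot

A 7-joint arm with a two-finger parallel gripper is mounted at the origin on the work surface. World frame = base frame: x ahead of the robot, y to its left, z up, the work surface at z = 0. Lengths are in m, angles in rad, forces in N, time in s.
With the tool pointing down it reaches from about 0.35 to 0.9 m from the base axis. Payload 8.1 kg.
Tool frame: the origin (TCP) lies on the centre line of the jaws, within the pads' length; the fingertips stand 17 mm ahead of it and the grasp point (between the pads) lies 2 mm behind it; z points along the fingers, y is the line along which they close (so a half turn about z gives the same grasp; the last joint's range is limited). The gripper opens to 85 mm and grips with 20 to 120 N. Pads are 22 mm wide; open, the fingers measure 114 mm over their backs; the gripper's body (76 mm by 85 mm) begins 54 mm behind the grasp point. The pads swing forward as they close: fully open they stand 13 mm farther back than shut.
Start: joints at [-0.103, 0.434, 0.025, 1.573, -0.012, 1.134, -0.075], TCP at [0.625, -0, 0.248] pointing down, gripper open.
Joint ranges: [-2.62, 2.62], [-0.44, 2.09], [-1.27, 1.32], [0.08, 2.57], [-1.32, 4.46], [0.12, 2], [-2.74, 2.74]. Speed limits (rad/s): [2.22, 2.22, 3.01, 3.01, 3.14, 3.14, 3.14].

## Interface

Orientations are given as a 3x3 rotation matrix whose columns are the frame's x, y, z axes.
In Python, from workcell import manip, solver, eyes gives the robot as it stands. The module is installed in compiled form; this text tells all that it offers. Calls block until the motion is done:
- manip.goto(position, orientation): joint-space move of the TCP to a pose.
- manip.move_linear(position, v=0.15, orientation=None): straight line of the TCP; orientation=None keeps the orientation; v is the mean speed in m/s.
- manip.goto_joints(angles): joint-space move.
- manip.set_gripper(opening, effort=None): finger opening in m; effort is the grip in N (None keeps the last); returns when the fingers have stopped.
- manip.sleep(seconds).
- solver.solve_ik(position, orientation): joint angles nearest the present ones, or None.
- eyes.capture(name): name is "scene" or "side" or "wrist"; returns the picture (480x640x3 uint8, red, green, blue); there is no depth.
- eyes.calibration(name): a dict with "K" (3x3 intrinsics, pixels), "R" (3x3) and "t" (3): a world point X has camera coordinates R X + t. Camera axes: x right, y down, z forward; pixel columns grow to the right and rows downward; lengths in m; the calibration is good to about 2 mm. A picture is of the moment at which its call begins: read the wrist's pose just before it. calibration takes no time and is no camera call; for the wrist camera it gives the pose at the moment of the call.
A pose or a line that the arm cannot do raises manip.MotionError and nothing moves.
- manip.job_done(): hands the job in; it is judged then, once.
Readings, each from a call of its own:
- manip.get_time(): time.
- manip.get_qpos(): joint angles.
- manip.get_joint_vel(): joint speeds.
- manip.get_effort(): joint torques, N m.
- manip.get_tool_pos(): TCP position.
- manip.get_ee_rot(): TCP orientation.
- manip.get_force(): force on the tool from outside, world axes, zero at the start.
- manip.get_ft_torque(): the same for the moment, N m.
- manip.get_opening(): finger opening in m.
- manip.get_grip_force(): force on a finger pad.
Only numpy, scipy, OpenCV 4.12 (cv2) and the standard library are available. Lean on these libraries where they do the work, as an engineer would, in place of code of your own. Each camera call takes 0.05 s, during which the arm holds its last target. There are 200 camera calls.

## Working session

There is one attempt and no reset: what is moved stays moved. The work goes in short steps, each a Python script; the robot and the scene stay as the last script left them, time stands still between calls to the robot, and variables do not carry over. Pictures are saved under pics/ and viewed, at most 10 in all, crops included, and the job is handed in when it is done.

```bash
mkdir -p pics; python3 - <<'E'
from workcell import manip, solver, eyes
import cv2,numpy as np
for n in ("scene","side"):
    cv2.imwrite(f"pics/{n}0.png",eyes.capture(n)[:,:,::-1])
    c=eyes.calibration(n);print(n,np.round(c["K"],1).tolist(),np.round(-c["R"].T@c["t"],3))
print(manip.get_time(),manip.get_force())
E
```

```text
scene [[566.4, 0.0, 321.5], [0.0, 566.4, 236.1], [0.0, 0.0, 1.0]] [1.392 0.833 0.968]
side [[509.6, 0.0, 323.7], [0.0, 509.6, 235.8], [0.0, 0.0, 1.0]] [0.302 1.278 0.762]
0.1 [-1.37315525  0.14791503  0.4098969 ]
```

View pics/scene0.png

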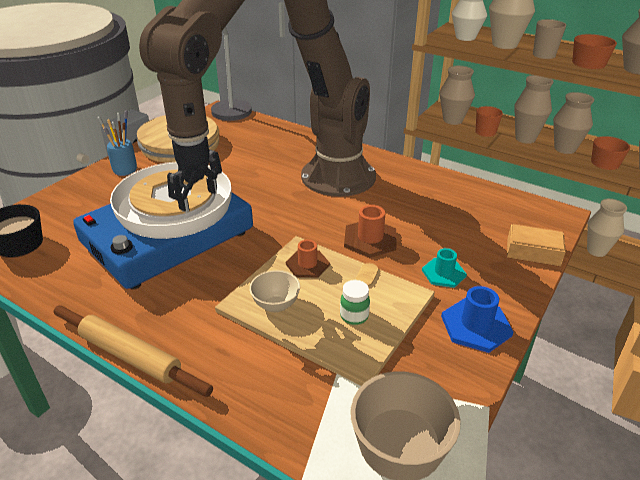

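View pics/side0.png

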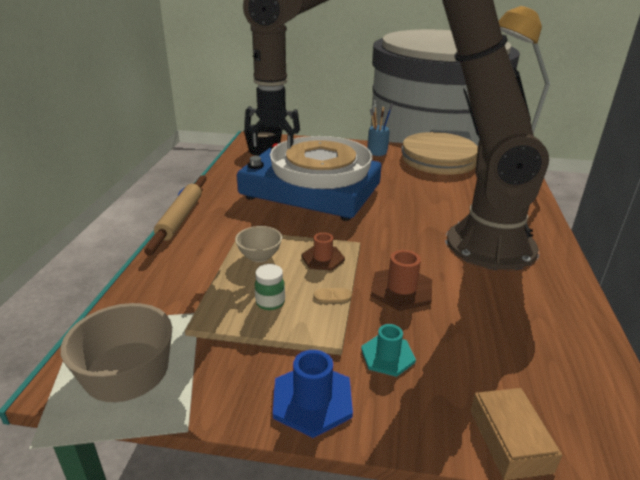

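The scene view shows the small terracotta chuck on the board: top about (307,246), foot about (307,262), with the bowl at (275,290), jar at (355,300) and rib at (372,273). The bat pocket is at about (165,190). The side view shows the chuck top at (323,240) and the pocket at (320,155). Next I'll get coarse positions from these and look closer with the wrist camera.

```bash
cat > h.py <<'E'
from workcell import manip, solver, eyes
import cv2,numpy as np
def ray(c,u,v,z):
    o=-c["R"].T@c["t"]; d=c["R"].T@np.linalg.inv(c["K"])@[u,v,1]
    return o+d*(z-o[2])/d[2]
def proj(c,X):
    p=c["K"]@(c["R"]@np.asarray(X)+c["t"]); return p[:2]/p[2]
def down(a): # tool y axis at yaw a (closing line), z down
    y=np.array([np.cos(a),np.sin(a),0]); z=np.array([0,0,-1.]); return np.column_stack([np.cross(y,z),y,z])
E
python3 - <<'E'
from h import *
s=eyes.calibration("scene");d=eyes.calibration("side")
np.set_printoptions(precision=3,suppress=True)
print("chuck",ray(s,307,245,.084),ray(d,323,239,.084))
print("bowl",ray(s,275,281,.076),ray(d,259,239,.076))
print("jar",ray(s,355,289,.103),ray(d,269,274,.103))
print("rib",ray(s,372,273,.026),ray(d,333,296,.026))
print("bat",ray(s,165,192,.149),ray(d,320,155,.149))
print(manip.get_ee_rot())
c=eyes.calibration("wrist");T=manip.get_ee_rot()
print("cam in tool",T.T@(-c["R"].T@c["t"]-manip.get_tool_pos()),c["R"]@T,c["K"])
E
```

```text
chuck [0.452 0.185 0.084] [0.454 0.196 0.084]
bowl [0.601 0.194 0.076] [0.616 0.212 0.076]
jar [0.548 0.381 0.103] [0.544 0.392 0.103]
rib [0.396 0.347 0.026] [0.406 0.347 0.026]
bat [ 0.538 -0.216  0.149] [ 0.523 -0.189  0.149]
[[ 0.     1.    -0.001]
 [ 1.    -0.    -0.   ]
 [-0.    -0.001 -1.   ]]
cam in tool [ 0.083 -0.    -0.126] [[-0.001  1.    -0.   ]
 [-0.945 -0.001 -0.328]
 [-0.328  0.     0.945]] [[428.946   0.    323.29 ]
 [  0.    428.946 240.811]
 [  0.      0.      1.   ]]
```

```bash
python3 - <<'E'
from h import *
np.set_printoptions(precision=4,suppress=True)
for n,p in (("wheel",[.53,-.20,.36]),("chuck",[.452,.19,.30])):
    manip.goto(np.array(p),down(0)); manip.sleep(.3)
    c=eyes.calibration("wrist"); np.savez(f"c_{n}.npz",**c)
    cv2.imwrite(f"pics/w_{n}.png",eyes.capture("wrist")[:,:,::-1])
print(manip.get_time(),manip.get_qpos(),manip.get_force())
E
```

```text
3.2667 [-0.359   0.1835 -0.1732  1.8014  0.0343  1.1595 -0.5439] [-0.1515  0.2512 -0.2277]
```

View pics/w_wheel.png

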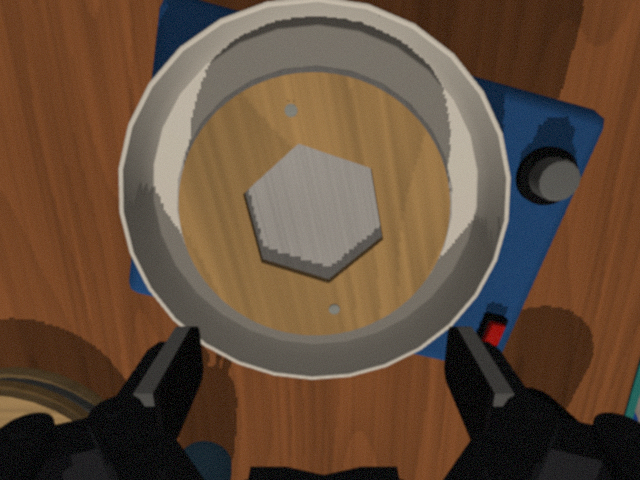

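View pics/w_chuck.png

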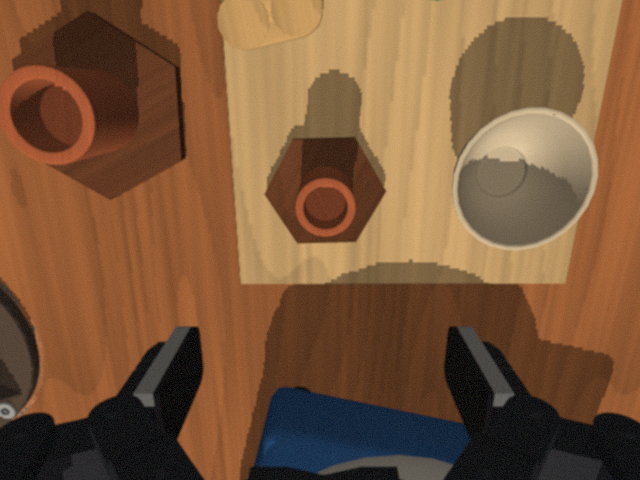

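The wheel view shows pocket rim corners at about (300,143), (371,168), (382,237), (328,281), (263,261) and (245,194); the bat spans u 179–451 and v 71–335. The chuck view shows foot corners at about (302,138), (357,138), (385,189), (356,241), (298,242) and (265,191), with the cup rim centred at (325.5,207). There is free space around it: the bowl is to the right and the rib at the upper left.

```bash
python3 - <<'E'
from h import *
from scipy.optimize import least_squares
np.set_printoptions(precision=4,suppress=True)
def fit(f,cor,z,x0,R0):
    c=dict(np.load(f)); P=np.array([ray(c,u,v,z) for u,v in cor])
    ctr=P[:,:2].mean(0); r=np.linalg.norm(P[:,:2]-ctr,axis=1)
    a=np.arctan2(*(P[:,:2]-ctr).T[::-1]); th=np.angle(np.exp(6j*a).mean())/6
    # th: corner angle mod 60
    print(f,ctr,"R",r,"should",R0,"corner deg",np.degrees(th),"spread",np.degrees(np.angle(np.exp(6j*(a-th)))/6))
    return c
c=fit("c_wheel.npz",[(300,143),(371,168),(382,237),(328,281),(263,261),(245,194)],.149,None,.060)
L=[ray(c,u,v,.149)[:2] for u,v in((179,203),(451,203),(315,71),(315,335))];print("bat",(L[0]+L[1])/2,(L[2]+L[3])/2,np.linalg.norm(L[0]-L[1]),np.linalg.norm(L[2]-L[3]))
c=fit("c_chuck.npz",[(302,138),(357,138),(385,189),(356,241),(298,242),(265,191)],.028,None,.0577)
print("top",ray(c,325.5,207.5,.084),"d",np.linalg.norm(ray(c,296,207.5,.084)-ray(c,355,207.5,.084)))
E
```

```text
c_wheel.npz [ 0.5229 -0.2108] R [0.0592 0.059  0.0583 0.0589 0.059  0.0586] should 0.06 corner deg -18.515623940558875 spread [-0.7082 -0.0656  0.5388 -0.7239  0.4716  0.4866]
bat [ 0.5231 -0.2   ] [ 0.5231 -0.2114] 0.21889440860393183 0.2205412767075535
c_chuck.npz [0.4556 0.1843] R [0.0542 0.056  0.0546 0.0573 0.0582 0.0586] should 0.0577 corner deg -0.2674887197600024 spread [-4.8147  1.4079  2.3997 -0.0152  0.896  -0.0436]
top [0.4537 0.1832 0.084 ] d 0.048448813435215184
```

Sizes agree: bat 219–220 mm, cylinder 48 mm, hex radii roughly 57–59 mm. The spindle is at about (0.523,-0.211) and the chuck at about (0.4545,0.1835). Now I'll grasp and lift it.

```bash
python3 - <<'E'
from h import *
np.set_printoptions(precision=4,suppress=True)
x,y=.4545,.1835
manip.goto(np.array([x,y,.16]),down(0))
manip.move_linear(np.array([x,y,.063]),v=.1)
print(manip.get_tool_pos(),manip.get_force())
manip.set_gripper(.0,effort=50)
print("op",manip.get_opening(),manip.get_grip_force(),manip.get_force())
manip.move_linear(np.array([x,y,.17]),v=.1)
manip.sleep(.3)
print("op",manip.get_opening(),manip.get_grip_force(),manip.get_force(),manip.get_ft_torque())
a=-np.radians(18.3)
manip.goto(np.array([.523,-.2108,.27]),down(a))
manip.sleep(.3)
print(manip.get_tool_pos(),manip.get_force(),manip.get_ft_torque(),manip.get_qpos(),manip.get_time())
c=eyes.calibration("wrist"); np.savez("c_held.npz",**c)
cv2.imwrite("pics/held.png",eyes.capture("wrist")[:,:,::-1])
E
```

```text
[0.4549 0.1837 0.0636] [0.457  0.778  0.7241]
op 0.04838922530823367 50.86681226268411 [-2.1617 -0.0869  8.2739]
op 0.049222725260304315 52.32703786343336 [ 0.1405  0.5289 -3.6398] [-0.0407  0.043   0.0364]
[ 0.5232 -0.21    0.2699] [ 0.1046 -0.4752 -4.5007] [ 0.0445 -0.044   0.0277] [ 0.2629  0.3178  0.032   1.696  -0.0112  1.1282 -0.02  ] 8.775
```

View pics/held.png

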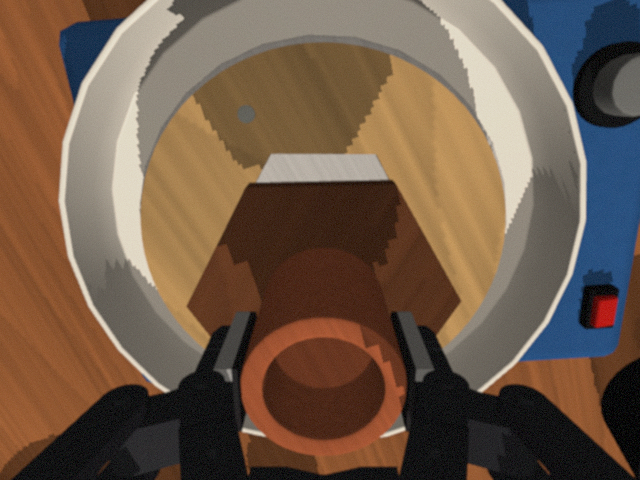

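The chuck is held upright between the pads. The foot's far edge, (249,184)–(397,182), runs nearly parallel to the pocket's far edge, (269,154)–(376,155), and the foot's side corners are at (187,305) and (460,298). I'll check the in-hand offset and the pocket from these.

```bash
python3 - <<'E'
from h import *
np.set_printoptions(precision=4,suppress=True)
c=dict(np.load("c_held.npz"));T=manip.get_ee_rot();p=manip.get_tool_pos()
f=lambda l,z:np.array([(T.T@(ray(c,u,v,z)-p))[:2] for u,v in l])
F=f([(249,184),(397,182),(187,305),(460,298)],p[2]-.0354);P=f([(269,154),(376,155)],.149)
print("foot corners in tool",F.tolist(),"pocket",P.tolist())
for Q in(F[:2],P): d=Q[1]-Q[0];print(np.linalg.norm(d),np.degrees(np.arctan2(-d[0],d[1])), Q.mean(0))
print("nominal foot edge x .050, pocket edge x .052; side corners mid",F[2:].mean(0),np.linalg.norm(F[3]-F[2]))
E
```

```text
foot corners in tool [[0.050398375392307786, -0.02825630088998923], [0.05115107315321462, 0.027945405187587806], [-0.0009223019380293274, -0.0571716721622518], [0.0023013731785527956, 0.05693584523986602]] pocket [[0.05014415935440834, -0.03087177456814024], [0.04956509770422076, 0.029990193568800002]]
0.056206746213863276 -0.7673045847392955 [ 0.0508 -0.0002]
0.060864722770227475 0.5451152598077498 [ 0.0499 -0.0004]
nominal foot edge x .050, pocket edge x .052; side corners mid [ 0.0007 -0.0001] 0.11415304467657397
```

```bash
cat >> h.py <<'E'
np.set_printoptions(precision=4,suppress=True)
def state(tag,F0): print(tag,manip.get_tool_pos(),manip.get_force()-F0,round(manip.get_time(),2))
E
python3 - <<'E'
from h import *
T=manip.get_ee_rot();p=manip.get_tool_pos()
q=p+T@[-.0022,-.0001,0]; R=down(-np.radians(19.2))
manip.move_linear(np.array([q[0],q[1],.21]),v=.08,orientation=R); manip.sleep(.3)
F0=manip.get_force(); print("tare",F0); np.save("F0.npy",F0); np.save("q.npy",q)
z=.20
manip.move_linear(np.array([q[0],q[1],z]),v=.05)
while z>.184:
    z-=.001; manip.move_linear(np.array([q[0],q[1],z]),v=.02); f=(manip.get_force()-F0)
    state(round(z,4),F0)
    if f[2]>5: break
E
```

```text
tare [ 0.2704  0.4975 -4.8209]
0.199 [ 0.5224 -0.2124  0.1991] [-0.8224 -0.5847  0.4306] 10.62
0.198 [ 0.5223 -0.2123  0.198 ] [ 0.1074 -0.7209  0.4564] 10.88
0.197 [ 0.5223 -0.2123  0.1969] [0.0069 0.0159 0.246 ] 11.12
0.196 [ 0.5223 -0.2123  0.1959] [ 0.5341 -0.0297  1.3832] 11.38
0.195 [ 0.5223 -0.2123  0.1949] [ 0.0466  0.2984 -0.0436] 11.62
0.194 [ 0.5223 -0.2123  0.1939] [-0.3871 -0.7156 -0.7859] 11.88
0.193 [ 0.5223 -0.2123  0.1929] [-0.7568 -1.1326  0.731 ] 12.12
0.192 [ 0.5223 -0.2123  0.1919] [-0.9683 -2.1443 -0.1036] 12.38
0.191 [ 0.5223 -0.2123  0.1909] [-0.2771 -0.3927  0.548 ] 12.62
0.19 [ 0.5223 -0.2123  0.1899] [ 0.1888 -0.6468  0.4184] 12.88
0.189 [ 0.5223 -0.2123  0.1889] [-0.6099 -0.7194  0.6826] 13.12
0.188 [ 0.5223 -0.2123  0.1879] [-0.0727 -0.7903 -0.443 ] 13.38
0.187 [ 0.5223 -0.2123  0.1869] [-0.1359 -0.7225  0.1933] 13.62
0.186 [ 0.5223 -0.2123  0.1859] [0.2715 0.203  0.257 ] 13.88
0.185 [ 0.5224 -0.2124  0.1857] [-3.0924  0.669   9.8831] 14.12
```

The foot entered the pocket with no side load and met the floor at z = 0.1857, where 0.1856 was predicted. Next comes the bedding push.

```bash
python3 - <<'E'
from h import *
F0=np.load("F0.npy");q=np.load("q.npy")
rd=lambda:np.mean([manip.get_force()[2]-F0[2] for _ in range(5) if manip.sleep(.02) is None])
z=.185
while rd()<13 and z>.182:
    z-=.0002; manip.move_linear(np.array([q[0],q[1],z]),v=.02)
print(z,rd()); manip.sleep(.5); state("press",F0)
z=.1857
manip.move_linear(np.array([q[0],q[1],z]),v=.02); print("relaxed",rd())
manip.set_gripper(.085); manip.sleep(.2); state("open",F0)
manip.move_linear(np.array([q[0],q[1],.30]),v=.1)
manip.goto(np.array([.53,-.20,.36]),down(0)); manip.sleep(.3)
c=eyes.calibration("wrist"); np.savez("c_end.npz",**c)
cv2.imwrite("pics/end.png",eyes.capture("wrist")[:,:,::-1]); print(manip.get_time())
E
```

```text
0.185 nan
press [ 0.5224 -0.2123  0.1857] [-4.9273  0.75   10.0982] 14.79
relaxed nan
open [ 0.5223 -0.2123  0.1857] [-0.1658 -1.3046  5.2604] 15.78
17.8
  return _methods._mean(a, axis=axis, dtype=dtype,
  ret = ret.dtype.type(ret / rcount)
```

View pics/end.png

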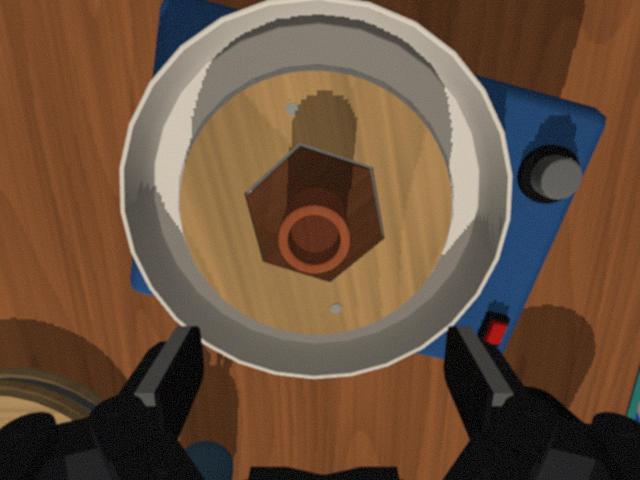

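The chuck is seated: the foot hexagon fills the pocket, with only a thin even gap at (300,143)–(371,168), and the cup is at (314,240). My averaging helper failed (the sleep call doesn't return None), so the push stayed at about 10 N. That is marginal, so I'll regrip and push to a firm 14 N.

```bash
python3 - <<'E'
from h import *
q=np.load("q.npy");R=down(-np.radians(19.2))
def rd():
    v=[]
    for _ in range(6): manip.sleep(.02); v.append(manip.get_force()[2])
    return np.mean(v)
manip.goto(np.array([q[0],q[1],.30]),R)
manip.move_linear(np.array([q[0],q[1],.1857]),v=.1); manip.sleep(.2)
f0=rd(); W=4.7; print("free",f0)
manip.set_gripper(0,effort=50); print("gripped",rd()-f0,manip.get_opening())
z=.1857
while rd()-f0+W<14 and z>.183:
    z-=.0002; manip.move_linear(np.array([q[0],q[1],z]),v=.02)
print(z,"push",rd()-f0+W); manip.sleep(.5); print("push",rd()-f0+W,manip.get_tool_pos())
z+=.0005
while rd()-f0+W>5 and z<.187:
    manip.move_linear(np.array([q[0],q[1],z]),v=.02); z+=.0002
print("relaxed",z,rd()-f0+W)
manip.set_gripper(.085); manip.sleep(.2)
manip.move_linear(np.array([q[0],q[1],.30]),v=.1)
manip.goto(np.array([.53,-.20,.36]),down(0)); manip.sleep(.3)
a=cv2.imread("pics/end.png"); b=eyes.capture("wrist")[:,:,::-1]; cv2.imwrite("pics/end2.png",b)
s=eyes.capture("scene")[:,:,::-1]; cv2.imwrite("pics/scene1.png",s)
d=cv2.absdiff(a,np.ascontiguousarray(b))[60:340,180:450].max(2); print("changed px",(d>40).sum(),manip.get_time())
cv2.imwrite("pics/final.png",np.hstack([b[120:300,220:400],s[230:410,215:445]]))
E
```

```text
free -0.3393369197359233
gripped 5.0557091578825535 0.04942763045492067
0.1853 push 14.247188622601588
push 14.440552994025715 [ 0.5225 -0.2123  0.186 ]
relaxed 0.1864 4.248737045523713
changed px 7 25.7833
```

View pics/final.png

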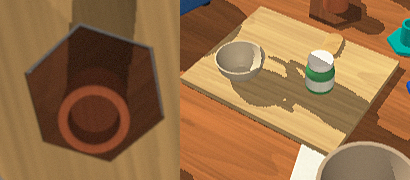

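The left crop shows the foot home in the pocket with the cup centred at (93,118), unchanged after the push. On the right, the bowl, jar and rib are where they were.

```bash
python3 -c "
from workcell import manip
print(manip.job_done())"
```

```text
the job is handed in; nothing more can be done
None
```

The job is handed in: the chuck went straight into the pocket without needing to be worked round, was bedded with a push of about 14 N and let go, and the bowl, jar and rib show no movement in the last picture.

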